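# Weigh and sort tested wear-specimen carriers into pass and reject nests

### The job

Two of the three aluminium blocks in the rack have been through the wear tester and carry a black tag on top: round means passed, bar-shaped means rejected. Weigh the passed block first: stand it upright on the balance pan, let go and leave it free for a full second, then take it up again and set it fully down in the pass nest, whose sign shows a round mark; only then set the rejected block fully down in the reject nest, whose sign shows a bar. Keep the blocks upright, leave the untagged block in the rack, and do not disturb anything else on the table.

Things in the scene. Friction and masses are not known exactly. Their poses are not given: they have to be found in the camera images.
- block_round: upright aluminium block, 34 (its x) x 60 (y) x 110 mm tall, 0.45 kg; on its top a round black tag, 32 mm across and 6 mm high, in the middle (passed). Origin: centre of its underside, z up. Broad faces look along +-x, narrow edges (60 mm apart) along +-y; a half turn changes nothing
- block_bar: upright aluminium block, 34 (its x) x 60 (y) x 110 mm tall, 0.45 kg; on its top a straight bar-shaped black tag, 56 mm (along y) by 10 mm, 6 mm high, in the middle (rejected). Origin: centre of its underside, z up. Broad faces look along +-x, narrow edges (60 mm apart) along +-y; a half turn changes nothing
- block_plain: upright aluminium block, 34 (its x) x 60 (y) x 110 mm tall, 0.45 kg; no tag on its top (not yet tested; it stays in the rack). Origin: centre of its underside, z up. Broad faces look along +-x, narrow edges (60 mm apart) along +-y; a half turn changes nothing
- rack: fixed cream rack, 84 x 238 mm, three places along its y (-76, 0, 76 mm), block axes along rack axes. Origin: centre of its underside; floor at z = 8 mm. Partitions up to z = 124 mm stand 3 mm from the blocks' narrow edges, so blocks here are gripped only across the broad faces (34 mm). Front and back lips: inner faces at x = +-20.5 mm, 20 mm high
- balance: fixed grey bench balance, 200 (x) x 170 (y) mm, dark display on its -x side at 45 mm height. Origin: centre of its underside. The flat steel pan on it is 140 x 150 mm, top at z = 54 mm
- pan (a point): centre of the top of the balance's pan, which is 140 (x) by 150 mm (y); z up. Stand the block near the middle, at any yaw
- nest_round: fixed steel pass nest for one block, base 80 x 110 mm. Origin: centre of its underside; floor at z = 8 mm. Block y goes along nest y, either way round. Tall cheeks with inner faces at x = +-24 mm, 6 thick, 50 long in y, rise to z = 124 mm, above a seated block, so the block must be held by its narrow edges here. At the y ends low stops with inner faces at y = +-37 mm, up to z = 22 mm
- sign_round (a point): raised black disc, 38 mm across, 6 mm high, on the aluminium sign plate (50 x 64 mm) of the pass nest, just outside its -x wall; the point is the middle of the plate's top, 120 mm up
- nest_bar: fixed steel reject nest for one block, base 80 x 110 mm. Origin: centre of its underside; floor at z = 8 mm. Block y goes along nest y, either way round. Low walls with inner faces at x = +-24 mm, up to z = 22 mm, so the block may be held either way here. At the y ends low stops with inner faces at y = +-37 mm, up to z = 22 mm
- sign_bar (a point): raised black bar, 56 (along y) x 10 mm, 6 mm high, on the aluminium sign plate (50 x 64 mm) of the reject nest, just outside its -x wall; the point is the middle of the plate's top, 22 mm up
- weight_small: white slotted weight, 84 mm across and 50 mm high; origin: centre of its underside. Leave alone
- weight_large: white slotted weight, 104 mm across and 85 mm high; origin: centre of its underside. Leave alone
- wear_disc: flat steel ring, 116 mm across and 10 mm thick; origin: centre of its underside. Leave alone
- spanner: steel spanner, 180 mm long, lying along its x; leave alone
- screwdriver: screwdriver, 190 mm long, lying along its x; leave alone
- oil_can: grey plastic oil bottle, 60 mm across, 120 mm high; origin: centre of its underside. Leave alone
Things that resemble listed ones, but are neither listed nor needed, are in the scene too. What is shaped like the block_bar but brown or red is not meant.

How it is judged:
On the way, in this order (a step that is already met when the one before it is completed fails the run):
1. the round-tagged block stands upright and free on the balance pan (x of block_round in the frame of pan between -0.055 and 0.055 m and y of block_round in the frame of pan between -0.06 and 0.06 m and z of block_round in the frame of pan between -0.004 and 0.004 m and contact force between the fingers and block_round below 0.1 N and linear speed of block_round below 0.03 m/s and angle between block_round's own z axis and vertical below 0.08 rad), for 0.7 s.
2. the round-tagged block stands released, fully down, in the nest with the round sign (x of block_round in the frame of nest_round between -0.009 and 0.009 m and y of block_round in the frame of nest_round between -0.009 and 0.009 m and z of block_round in the frame of nest_round between 0.004 and 0.012 m and contact force between the fingers and block_round below 0.1 N and linear speed of block_round below 0.03 m/s and angle between block_round's own z axis and vertical below 0.08 rad), for 0.2 s.
3. the bar-tagged block stands released, fully down, in the nest with the bar sign (x of block_bar in the frame of nest_bar between -0.009 and 0.009 m and y of block_bar in the frame of nest_bar between -0.009 and 0.009 m and z of block_bar in the frame of nest_bar between 0.004 and 0.012 m and contact force between the fingers and block_bar below 0.1 N and linear speed of block_bar below 0.03 m/s and angle between block_bar's own z axis and vertical below 0.08 rad), for 0.2 s.
At the end, for the whole second after the job is handed in: Each tagged block stands in the nest with its own mark: within 9 mm of the nest centre in x and y, underside within 4 mm of the nest floor, tilt under 0.08 rad, at rest, released. The untagged block is within 20 mm of its start (all of step 2 and all of step 3 and distance of block_plain from where it was at the start of the episode below 0.02 m); the robot touches nothing.
It fails at once if the untagged block is moved by more than 20 mm (distance of block_plain from where it was at the start of the episode above 0.02 m).
It fails at once if a block is tipped by more than 0.6 rad (angle between any of block_round, block_bar, block_plain's own z axis and vertical above 0.6 rad).
It fails at once if another loose thing on the table is moved by more than 30 mm (distance of any of weight_small, weight_large, wear_disc, spanner, screwdriver, oil_can from where it was at the start of the episode above 0.03 m).
It also fails if it takes over 72 s, if anything falls off the work surface, if the arm or the gripper's body presses on something with over 40 N, if the wrist force passes 120 N, or if a joint passes its speed limit or range.

### The arm

A 6-joint arm with a two-finger parallel gripper is mounted at the origin on the work surface. World frame = base frame: x ahead of the robot, y to its left, z up, the work surface at z = 0. Lengths are in m, angles in rad, forces in N, time in s.
With the tool pointing down it reaches from about 0.325 to 0.925 m from the base axis. Payload 3.1 kg.
Tool frame: the origin (TCP) lies on the centre line of the jaws, within the pads' length; the fingertips stand 22 mm ahead of it and the grasp point (between the pads) lies 3 mm ahead of it; z points along the fingers, y is the line along which they close (so a half turn about z gives the same grasp; the last joint's range is limited). The gripper opens to 85 mm and grips with 20 to 120 N. Pads are 22 mm wide; open, the fingers measure 114 mm over their backs; the gripper's body (76 mm by 85 mm) begins 54 mm behind the grasp point. The pads swing forward as they close: fully open they stand 13 mm farther back than shut.
Start: joints at [-1.409, 0.217, 1.613, -0, 1.311, -0.112], TCP at [0.169, -0.602, 0.253] pointing down, gripper open.
Joint ranges: [-2.75, 2.75], [-0.78, 2.1], [0.31, 2.55], [-1.13, 4.27], [0.13, 2.63], [-2.58, 2.58]. Speed limits (rad/s): [2.79, 2.79, 3.14, 3.14, 3.14, 3.14].

### API

Orientations are given as a rotation vector (axis times angle).
In Python, from rig import ctrl gives the robot as it stands. The module is installed in compiled form; this text tells all that it offers.
- The arm moves only by the tool apply_moves, never from a script. Its argument "motion" is a list that holds one entry, the list of rows, each a list of 5 numbers: the shift along the tool's x, y, z in m, then the turn about the tool's z in degrees, then the opening, from 0 (shut) to 1 (fully open). In form: [[[tx, ty, tz, roll, fingers], ...]]. A call has exactly 5 rows; each row is the pose to reach, as a shift and turn from the pose commanded when the call began, along the tool's axes at that moment; what a row does not reach only later rows make up. A row lasts 1/12 s, in which the tool goes at most 41.7 mm and 7.16 degrees, less where a joint would pass 70% of its speed; a pose out of reach is approached as far as the arm can. A call with a gripper value outside its range is refused whole. The fingers move at their own pace and stop on an object; "grip_force" is the grip in N (left out, the last holds). Time passes only in rows, so rows that repeat a pose let the fingers close, or fill a call up. It gives the time, the measured TCP pose, the force, the opening and the grip force at its end, in the units of the state.
- ctrl.read_state(): the state, without advancing time (a new reading comes with each control period).
- ctrl.read_camera(name): name is "side" or "top"; returns a dict with "color" (420x560x3 uint8, red, green, blue), "vfov" (degrees; the focal length in pixels is half the picture's height over the tangent of half this angle, whatever the lens; pixels are square), "cx", "cy" (the principal point, pixels), "pose" (4x4, takes a point from camera to world coordinates). Camera axes: x right, y down, z forward; pixel columns grow to the right and rows downward; lengths in m; the calibration is good to about 2 mm. A picture is of the moment at which its call begins. There is no depth.
- ctrl.sign_off(): hands the job in; it is judged then, once.
Trained networks look in a picture, given as the dict that the camera call returned (one of the last four; its "shot" number tells which), for a name from the list of things; names that differ only in an ending like _2 or _b are one class to them, and where a whole thing is asked for, a point or a joint stands for the part that bears it (a point fixed in the world has none). Each returns a list of dicts, best first, with "p" (0 to 1); they miss things now and then, are a little off and sometimes report something else, mostly with a low value. They report only what shows in the picture. A call takes as long as a camera call. They do not tell look-alikes from the thing itself.
- ctrl.cut_out(picture, target): "pixels" (420x560 bool, what is visible of it) and "extent" ([left, top, right, bottom] in pixels, round what is visible of it).
The state is a dict: "t": time; "joint_pos": joint angles; "qvel": joint speeds; "tau": joint torques, N m; "tool_pos": TCP position; "tool_rot": TCP orientation; "force": force on the tool from outside, world axes, zero at the start; "wrist_torque": the same for the moment, N m; "opening": finger opening in m; "gripper_force": force on a finger pad.
Only numpy, scipy, OpenCV 4.12 (cv2) and the standard library are available. Lean on these libraries where they do the work, as an engineer would, in place of code of your own. Each camera call takes 0.05 s, during which the arm holds its last target. There are 200 camera calls.

## Working session

There is one attempt and no reset: what is moved stays moved. The work goes in short steps, Python scripts to look and compute and a tool call to move; the robot and the scene stay as the last step left them, time stands still between calls to the robot, and variables do not carry over. Pictures are saved under pics/ and viewed, at most 10 in all, crops included, and the job is handed in when it is done.

Besides the shell and the picture viewer there is one more tool, called after "Call:" as name([rows], argument=value, ...), one row to a line, values as JSON. apply_moves: Moves the arm, as the interface text tells. Its arguments: {"type":"object","properties":{"motion":{"type":"array","items":{"type":"array","items":{"type":"array","items":{"type":"number"}}}},"grip_force":{"type":"number"}},"required":["motion"]}

```bash
mkdir -p pics; cat > h.py <<'E'
import numpy as np, cv2
from rig import ctrl
def K(c):
    h,w=c["color"].shape[:2]; f=h/2/np.tan(np.radians(c["vfov"])/2)
    return f,c["cx"],c["cy"]
def proj(c,P):
    f,cx,cy=K(c); T=np.linalg.inv(np.array(c["pose"])); q=np.atleast_2d(P)@T[:3,:3].T+T[:3,3]
    return np.c_[f*q[:,0]/q[:,2]+cx, f*q[:,1]/q[:,2]+cy]
def back(c,uv,z):
    f,cx,cy=K(c); T=np.array(c["pose"]); uv=np.atleast_2d(uv).astype(float)
    d=np.c_[(uv[:,0]-cx)/f,(uv[:,1]-cy)/f,np.ones(len(uv))]@T[:3,:3].T
    return T[:3,3]+d*((z-T[2,3])/d[:,2])[:,None]
def save(c,n): cv2.imwrite(n,cv2.cvtColor(c["color"],cv2.COLOR_RGB2BGR))
E
python3 - <<'E'
from h import *
for n in ("top","side"):
    c=ctrl.read_camera(n); save(c,f"pics/{n}0.png"); print(n,c["vfov"],c["cx"],c["cy"],np.round(c["pose"],3).tolist())
    for t in ["block_round","block_bar","block_plain","rack","balance","nest_round","sign_round","nest_bar","sign_bar","weight_small","weight_large","oil_can","wear_disc","spanner","screwdriver"]:
        try:
            for r in ctrl.cut_out(c,t)[:3]: print(t,round(r["p"],2),np.round(r["extent"]).tolist())
        except Exception as e: print(t,e)
print(ctrl.read_state())
E
```

```text
top 52.064738001711255 277.8705148508591 206.3543319252252 [[0.013, -0.996, 0.087, 0.462], [-1.0, -0.013, -0.004, 0.027], [0.005, -0.087, -0.996, 1.139], [0.0, 0.0, 0.0, 1.0]]
block_round 0.65 [300.0, 169.0, 331.0, 193.0]
block_round 0.41 [246.0, 226.0, 277.0, 260.0]
block_bar 0.94 [195.0, 151.0, 225.0, 185.0]
block_bar 0.89 [346.0, 200.0, 379.0, 218.0]
block_bar 0.72 [268.0, 173.0, 302.0, 192.0]
block_plain 0.81 [245.0, 174.0, 269.0, 192.0]
rack 0.56 [235.0, 167.0, 334.0, 205.0]
rack 0.36 [271.0, 174.0, 300.0, 193.0]
balance 0.79 [143.0, 197.0, 213.0, 276.0]
balance 0.28 [382.0, 222.0, 446.0, 278.0]
nest_round 0.87 [381.0, 224.0, 446.0, 276.0]
sign_round 0.83 [385.0, 224.0, 445.0, 283.0]
sign_round 0.31 [291.0, 242.0, 338.0, 289.0]
nest_bar 0.61 [296.0, 240.0, 340.0, 291.0]
nest_bar 0.34 [443.0, 172.0, 480.0, 197.0]
sign_bar 0.7 [289.0, 239.0, 342.0, 292.0]
weight_small 0.78 [247.0, 229.0, 276.0, 264.0]
weight_large 0.85 [132.0, 137.0, 171.0, 181.0]
oil_can 0.69 [444.0, 171.0, 479.0, 197.0]
wear_disc 0.68 [380.0, 138.0, 419.0, 182.0]
spanner 0.73 [129.0, 137.0, 175.0, 181.0]
spanner
[... 1217 characters left out ...]

{'t': 1.6, 'joint_pos': array([-1.40921304e+00,  2.16893967e-01,  1.61342976e+00,  4.01455053e-06,
        1.31131638e+00, -1.12230774e-01]), 'qvel': array([ 1.72785547e-03,  1.14441728e-03, -2.67499954e-07, -1.29155147e-03,
       -8.13054008e-04,  1.34495550e-03]), 'tau': array([-1.11541303e-03, -3.96873236e+01, -3.04241252e+01, -3.01301070e-04,
        7.69663129e-04,  2.44314286e-06]), 'tool_pos': array([ 0.16900613, -0.60170859,  0.25328843]), 'tool_rot': array([-3.11214947e+00, -4.28755675e-01, -4.25383488e-06]), 'force': array([-0.07682909,  0.41952569,  0.8079139 ]), 'wrist_torque': array([ 0.01542321, -0.0713338 ,  0.03857888]), 'gripper_force': 0.0, 'opening': 0.08511964879439864}
```

```bash
python3 - <<'E'
import cv2
a=cv2.imread("pics/top0.png"); cv2.imwrite("pics/top0b.png",cv2.resize(a[115:300,60:490],(800,344),interpolation=cv2.INTER_CUBIC))
E
```

```text
(no output)
```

View pics/top0b.png

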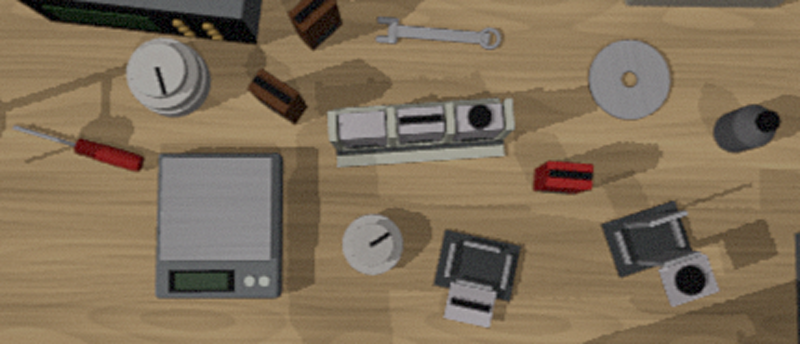

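View pics/side0.png

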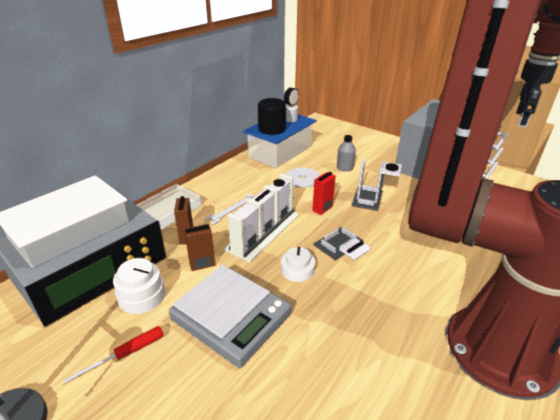

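The top view shows the rack (zoom 330–512, 95–165) holding, left to right, the plain, bar and round blocks. The balance is at left (220, 225), the bar nest at (478, 265) and the round nest at (648, 240). The red and brown bar-tagged blocks are look-alikes. I'll enlarge the parts that matter to measure corners.

```bash
python3 - <<'E'
import cv2, numpy as np
a=cv2.imread("pics/top0.png"); out=[]
for (x0,y0) in [(228,155),(135,190),(288,232),(378,215)]:
    w,h,s=(110,82,3.6) 
    if x0==288 or x0==378: w,h,s=(80,60,5)
    c=cv2.resize(a[y0:y0+h,x0:x0+w],(396,298),interpolation=cv2.INTER_CUBIC); sx=396/w
    for k in range(0,w,10):
        cv2.line(c,(int(k*sx),0),(int(k*sx),6 if k%20 else 12),(0,0,255),1)
        if k%20==0: cv2.putText(c,str(x0+k),(int(k*sx)+2,12),0,.35,(0,0,255),1)
    for k in range(0,h,10):
        cv2.line(c,(0,int(k*sx)),(6,int(k*sx)),(0,0,255),1)
        if k%20==0 and k: cv2.putText(c,str(y0+k),(8,int(k*sx)+4),0,.35,(0,0,255),1)
    out.append(c)
cv2.imwrite("pics/m1.png",np.vstack([np.hstack(out[:2]),np.hstack(out[2:])]))
E
```

```text
(no output)
```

View pics/m1.png

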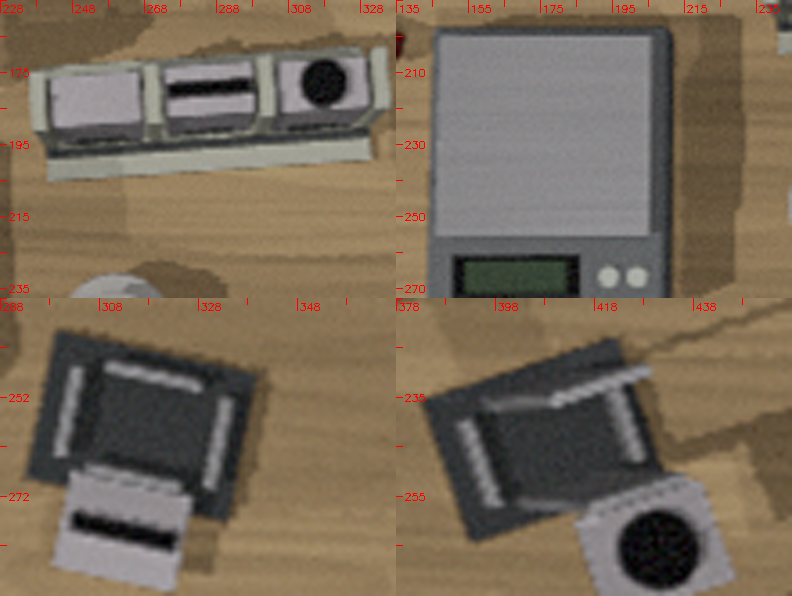

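```bash
cat > fit.py <<'E'
from h import *
from scipy.optimize import least_squares
def pts(p,L): 
    c,s=np.cos(p[2]),np.sin(p[2]); L=np.asarray(L,float)
    return np.c_[p[0]+c*L[:,0]-s*L[:,1],p[1]+s*L[:,0]+c*L[:,1],L[:,2]]
E
python3 - <<'E'
from fit import *
c=ctrl.read_camera("top"); s=ctrl.read_camera("side")
obs={
"rack":([[0,-.076,.124],[0,.028,.124],[0,-.028,.124],[-.017,.106,.118],[.017,.106,.118],[.017,.046,.118],[-.017,.046,.118]],
  [(318,177.8),(274.7,179.7),(298.8,178.9),(242.3,191.0),(241.7,175.4),(266.8,173.9),(267.6,189.3)]),
"pan":([[.07,.075,.054],[.07,-.075,.054],[-.07,-.075,.054],[-.07,.075,.054]],[(145.8,199.7),(205.8,199.7),(205.8,255.6),(145.8,255.6)]),
"nest_bar":([[.04,.055,.008],[.04,-.055,.008],[-.04,.055,.008],[-.04,-.055,.008]],[(299.3,238.5),(339.7,246.9),(293.7,268.8),(333.9,276.8)]),
"nest_round":([[.04,-.055,.008],[.04,.055,.008],[-.04,.055,.008]],[(422.2,223.5),(383.7,236.0),(393.8,264.1)]),
}
out={}
for n,(L,uv) in obs.items():
    x0=np.r_[back(c,np.mean(uv,0),.05)[0,:2],0]
    r=least_squares(lambda p:(proj(c,pts(p,L))-uv).ravel(),x0); out[n]=r.x
    print(n,np.round(r.x[:2],4),np.degrees(r.x[2]).round(1),"rms px",np.sqrt(np.mean(r.fun**2)).round(2))
np.save("poses.npy",out)
def box(x,y,z0,z1): 
    return [(np.array(a),np.array(b)) for a,b in [((sx*x,-y,z),(sx*x,y,z)) for sx in(-1,1) for z in(z0,z1)]+[((-x,sy*y,z),(x,sy*y,z)) for sy in(-1,1) for z in(z0,z1)]]
shapes={"rack":box(.042,.119,0,.0)+[(a+[0,k,0],b+[0,k,0]) for k in(-.076,0,.076) for a,b in box(.017,.03,.118,.118)],
 "pan":box(.07,.075,.054,.054),"nest_bar":box(.04,.055,.0,.008)+box(.024,.037,.022,.022),"nest_round":box(.04,.055,0,.008)+box(.024,.025,.124,.124)+box(.024,.037,.022,.022)}
o=[]
for cam,(x0,x1,y0,y1) in ((c,(135,455,160,285)),(s,(165,405,155,350))):
    k=4; im=cv2.resize(cv2.cvtColor(cam["color"],4),None,fx=k,fy=k,interpolation=cv2.INTER_CUBIC)
    for n,sh in shapes.items():
        for a,b in sh:
            q=proj(cam,pts(out[n],[a,b])); q=((q+.5)*k-.5).round().astype(int)
            cv2.line(im,tuple(map(int,q[0])),tuple(map(int,q[1])),(0,0,255),1)
    im=im[y0*k:y1*k,x0*k:x1*k]; sc=min(800/im.shape[1],600/im.shape[0]); 
    cv2.imwrite(f"pics/ov_{'top' if cam is c else 'side'}.png",cv2.resize(im,None,fx=sc,fy=sc,interpolation=cv2.INTER_AREA))
E
```

```text
rack [0.6147 0.0033] 4.6 rms px 0.51
pan [0.4999 0.2791] 1.3 rms px 0.36
nest_bar [ 0.4275 -0.0808] -10.6 rms px 0.37
nest_round [ 0.4668 -0.321 ] 18.7 rms px 0.53
```

View pics/ov_side.png

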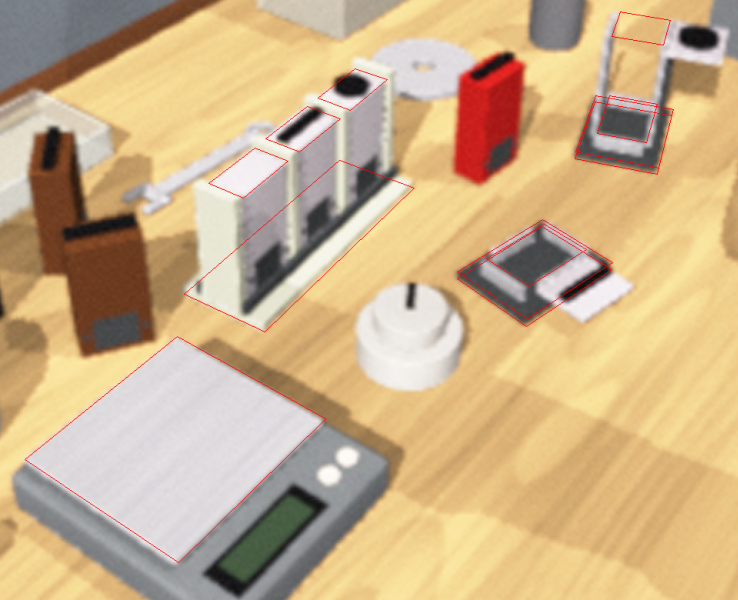

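View pics/ov_top.png

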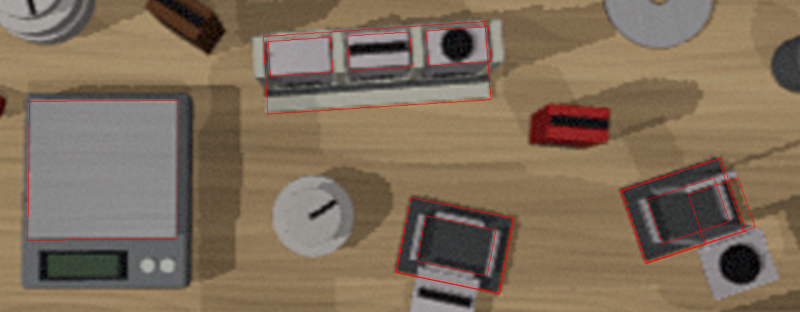

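Both overlays put the wireframes on the pan, rack and both nests to within a pixel or two. One look at the right edge, where the arm starts, and I'll compute the first moves.

```bash
cat > plan.py <<'E'
from fit import *
from scipy.spatial.transform import Rotation as Ro
P=np.load("poses.npy",allow_pickle=True).item()
def cur():
    s=ctrl.read_state(); R=Ro.from_rotvec(s["tool_rot"]).as_matrix(); return s,np.array(s["tool_pos"]),np.degrees(np.arctan2(R[1,0],R[0,0]))
def at(n,L): return pts(P[n],[L])[0][:2]
def plan(wps,start=None,step=.2):
    """wps: (x,y,z,phi); prints tool-axis shifts per call (final row of each)"""
    if start is None: s,p,f=cur(); print("t",round(s["t"],2),"pos",p.round(4),"phi",round(f,1),"tilt",np.round(s["tool_rot"],3),"open",round(s["opening"],4))
    else: p,f=np.array(start[:3]),start[3]
    for w in wps:
        q,g=np.array(w[:3],float),w[3]; df=(g-f+180)%360-180
        n=int(max(np.ceil(np.linalg.norm(q-p)/step),np.ceil(abs(df)/35),1))
        for i in range(n):
            d=(q-p)/n; a=np.radians(f); X=np.array([np.cos(a),np.sin(a),0]);Y=np.array([np.sin(a),-np.cos(a),0])
            print("  ",np.round([d@X,d@Y,-d[2]],4).tolist(),"roll",round(-df/n,1)); f+=df/n if False else 0
            f=f+df/n
            p=p+d; n_=n
            n=n
            q=q
            # remaining distance split evenly
            if i<n-1: d=(q-p)
            # restore even split
            p0=p
            if i<n-1:
                pass
            
        p,f=q,g
E
python3 - <<'E'
# rewrite plan cleanly
s=open('plan.py').read(); i=s.index("        for i in range(n)")
s=s[:i]+'''        d=(q-p)/n
        for i in range(n):
            a=np.radians(f); X=np.array([np.cos(a),np.sin(a),0]);Y=np.array([np.sin(a),-np.cos(a),0])
            print("  ",np.round([d@X,d@Y,-d[2]],4).tolist(),"roll",round(-df/n,1)); f+=df/n
        p,f=q,g
'''
open('plan.py','w').write(s)
from plan import *
print({k:np.round([*v[:2],np.degrees(v[2])],4) for k,v in P.items()})
r=at("rack",[0,-.076,0]); print(r)
f=np.degrees(P["rack"][2])+90
plan([(*r,.28,f),(*r,.15,f),(*r,.098,f)])
a=cv2.imread("pics/top0.png"); cv2.imwrite("pics/top0r.png",a[100:420,380:])
E
```

```text
{'rack': array([6.1470e-01, 3.3000e-03, 4.6411e+00]), 'pan': array([0.4999, 0.2791, 1.3047]), 'nest_bar': array([  0.4275,  -0.0808, -10.6148]), 'nest_round': array([ 0.4668, -0.321 , 18.7358])}
[ 0.62088784 -0.07244854]
t 1.7 pos [ 0.169  -0.6017  0.2533] phi 15.7 tilt [-3.112 -0.429  0.   ] open 0.0853
   [0.1445, -0.0968, -0.0067] roll -19.7
   [0.1688, -0.0423, -0.0067] roll -19.7
   [0.1731, 0.0171, -0.0067] roll -19.7
   [0.1572, 0.0746, -0.0067] roll -19.7
   [0.0, 0.0, 0.13] roll -0.0
   [0.0, 0.0, 0.052] roll -0.0
```

View pics/top0r.png

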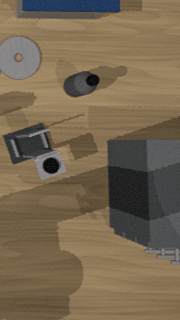

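The grey cabinet at the right edge (px 488–560, rows 240–330) lies near the direct path. I'll get its height and footprint from both views.

```bash
python3 - <<'E'
from fit import *
s=ctrl.read_camera("side");c=ctrl.read_camera("top")
a=cv2.cvtColor(s["color"],4)[90:200,360:520]; b=cv2.cvtColor(c["color"],4)[225:380,460:560]
cv2.imwrite("pics/cab.png",np.hstack([cv2.resize(a,(480,330),interpolation=2),cv2.resize(b,(213,330),interpolation=2)]))
for z in(0,.1,.2,.3): print(z,back(c,[(488,240),(490,322)],z)[:,:2].round(3).tolist())
print(back(s,[(402,150),(402,172)],0).round(3))
E
```

```text
0 [[0.48, -0.535], [0.267, -0.534]]
0.1 [[0.478, -0.486], [0.284, -0.485]]
0.2 [[0.477, -0.437], [0.301, -0.436]]
0.3 [[0.475, -0.387], [0.318, -0.387]]
[[ 0.521 -0.698  0.   ]
 [ 0.452 -0.543  0.   ]]
```

View pics/cab.png

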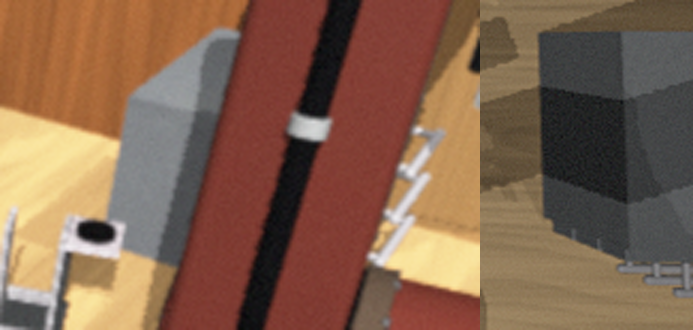

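Cabinet: y < −0.535, about 0.17 m tall, so it is clear of the path at z ≈ 0.25+. Going above the round block.

Call:
apply_moves([
  [[0.145, -0.097, -0.01, -20, 1], [0.145, -0.097, -0.01, -20, 1], [0.145, -0.097, -0.01, -20, 1], [0.145, -0.097, -0.01, -20, 1], [0.145, -0.097, -0.01, -20, 1]],
], grip_force=70)

```text
t: 2.22
tool_pos: [0.2857, -0.4648, 0.2636]
tool_rot: [-2.987, -0.968, -0.005]
force: [-0.6, 0.1, -0.0]
opening: 0.0852
gripper_force: 0.0
```

Call:
apply_moves([
  [[0.169, -0.042, -0.01, -20, 1], [0.169, -0.042, -0.01, -20, 1], [0.169, -0.042, -0.01, -20, 1], [0.169, -0.042, -0.01, -20, 1], [0.169, -0.042, -0.01, -20, 1]],
])

```text
t: 2.63
tool_pos: [0.3982, -0.3325, 0.274]
tool_rot: [-2.774, -1.474, -0.005]
force: [0.3, -0.5, -0.6]
opening: 0.0855
gripper_force: 0.0
```

Call:
apply_moves([
  [[0.173, 0.017, -0.01, -20, 1], [0.173, 0.017, -0.01, -20, 1], [0.173, 0.017, -0.01, -20, 1], [0.173, 0.017, -0.01, -20, 1], [0.173, 0.017, -0.01, -20, 1]],
])

```text
t: 3.05
tool_pos: [0.5099, -0.1994, 0.2841]
tool_rot: [2.476, 1.932, 0.005]
force: [-0.8, -0.2, 0.8]
opening: 0.0855
gripper_force: 0.0
```

Call:
apply_moves([
  [[0.157, 0.075, 0, -19, 1], [0.157, 0.075, 0, -19, 1], [0.157, 0.075, 0, -19, 1], [0.157, 0.075, 0, -19, 1], [0.157, 0.075, 0, -19, 1]],
])

```text
t: 3.47
tool_pos: [0.6211, -0.0659, 0.2831]
tool_rot: [2.124, 2.314, 0.005]
force: [-0.5, -0.9, 0.4]
opening: 0.0856
gripper_force: 0.0
```

```bash
python3 - <<'E'
from plan import *
r=at("rack",[0,-.076,0]);f=np.degrees(P["rack"][2])+90
plan([(*r,.15,f),(*r,.098,f)])
E
```

```text
t 3.47 pos [ 0.6211 -0.0659  0.2831] phi 94.9 tilt [2.124 2.314 0.005] open 0.0856
   [-0.0065, -0.0008, 0.1331] roll 0.3
   [0.0, 0.0, 0.052] roll -0.0
```

Call:
apply_moves([
  [[-0.006, -0.001, 0.03, 0, 1], [-0.006, -0.001, 0.06, 0, 1], [-0.006, -0.001, 0.09, 0, 1], [-0.006, -0.001, 0.12, 0, 1], [-0.006, -0.001, 0.125, 0, 1]],
])

```text
t: 3.88
tool_pos: [0.6129, -0.0762, 0.1514]
tool_rot: [-2.123, -2.302, 0.01]
force: [-1.2, 0.2, -0.8]
opening: 0.085
gripper_force: 0.0
```

```bash
python3 - <<'E'
from plan import *
r=at("rack",[0,-.076,0]);f=np.degrees(P["rack"][2])+90
plan([(*r,.098,f)])
E
```

```text
t 3.88 pos [ 0.6129 -0.0762  0.1514] phi 94.6 tilt [-2.123 -2.302  0.01 ] open 0.085
   [0.0031, 0.0082, 0.0534] roll -0.0
```

Call:
apply_moves([
  [[0, 0, 0, 0, 1], [0, 0, 0, 0, 1], [0, 0, 0, 0, 1], [0, 0, 0, 0, 1], [0, 0, 0, 0, 1]],
])

```text
t: 4.3
tool_pos: [0.6192, -0.0761, 0.1609]
tool_rot: [2.126, 2.308, 0.003]
force: [-0.4, -0.0, 0.4]
opening: 0.0855
gripper_force: 0.0
```

```bash
python3 - <<'E'
from plan import *
r=at("rack",[0,-.076,0]);f=np.degrees(P["rack"][2])+90
plan([(*r,.098,f)])
print(Ro.from_rotvec(ctrl.read_state()["tool_rot"]).as_matrix().round(4))
E
```

```text
t 4.3 pos [ 0.6192 -0.0761  0.1609] phi 94.7 tilt [2.126 2.308 0.003] open 0.0855
   [0.0035, 0.002, 0.0629] roll 0.0
[[-0.0816  0.9967  0.0042]
 [ 0.9967  0.0816 -0.001 ]
 [-0.0014  0.0041 -1.    ]]
```

Call:
apply_moves([
  [[0.003, 0.002, 0.02, 0, 1], [0.003, 0.002, 0.04, 0, 1], [0.003, 0.002, 0.062, 0, 1], [0.003, 0.002, 0.062, 0, 1], [0.003, 0.002, 0.062, 0, 1]],
])

```text
t: 4.72
tool_pos: [0.6186, -0.0722, 0.0957]
tool_rot: [-2.127, -2.309, 0.002]
force: [0.8, -0.3, 0.2]
opening: 0.0854
gripper_force: 0.0
```

Call:
apply_moves([
  [[0, 0, 0, 0, 0.3], [0, 0, 0, 0, 0], [0, 0, 0, 0, 0], [0, 0, 0, 0, 0], [0, 0, 0, 0, 0]],
])

```text
t: 5.13
tool_pos: [0.6209, -0.0727, 0.098]
tool_rot: [2.127, 2.308, 0.003]
force: [0.5, 0.0, 2.1]
opening: 0.0332
gripper_force: 70.6
```

Call:
apply_moves([
  [[0, 0, -0.03, 0, 0], [0, 0, -0.07, 0, 0], [0, 0, -0.11, 0, 0], [0, 0, -0.15, 0, 0], [0, 0, -0.16, 0, 0]],
])

```text
t: 5.55
tool_pos: [0.6225, -0.0731, 0.2636]
tool_rot: [2.122, 2.303, 0.009]
force: [2.4, 0.2, -2.9]
opening: 0.033
gripper_force: 75.4
```

```bash
python3 - <<'E'
from plan import *
f=94.6
plan([(*P["pan"][:2],.258,f),(*P["pan"][:2],.146,f)],start=(.6209,-.0727,.258,94.7))
E
```

```text
[0.1802, -0.0459, -0.0] roll 0.1
   [0.1802, -0.046, -0.0] roll 0.1
   [0.0, 0.0, 0.112] roll -0.0
```

Call:
apply_moves([
  [[0.03, -0.008, 0, 0, 0], [0.068, -0.017, 0, 0, 0], [0.106, -0.027, 0, 0, 0], [0.144, -0.037, 0, 0, 0], [0.18, -0.046, 0, 0, 0]],
])

```text
t: 5.97
tool_pos: [0.556, 0.1047, 0.2527]
tool_rot: [-2.127, -2.307, 0.006]
force: [1.6, 0.2, -5.0]
opening: 0.0333
gripper_force: 75.3
```

Call:
apply_moves([
  [[0.036, -0.009, 0, 0, 0], [0.074, -0.018, 0, 0, 0], [0.112, -0.028, 0, 0, 0], [0.15, -0.038, 0, 0, 0], [0.18, -0.046, 0, 0, 0]],
])

```text
t: 6.38
tool_pos: [0.4952, 0.2808, 0.2529]
tool_rot: [-2.125, -2.309, 0.006]
force: [-0.2, 0.4, -5.9]
opening: 0.0331
gripper_force: 75.3
```

Call:
apply_moves([
  [[0, 0, 0.02, 0, 0], [0, 0, 0.05, 0, 0], [0, 0, 0.075, 0, 0], [0, 0, 0.095, 0, 0], [0, 0, 0.1, 0, 0]],
])

```text
t: 6.8
tool_pos: [0.4928, 0.2768, 0.1485]
tool_rot: [-2.124, -2.307, 0.02]
force: [-1.4, 0.1, -6.6]
opening: 0.0333
gripper_force: 75.0
```

Call:
apply_moves([
  [[0, 0, 0, 0, 0], [0, 0, 0.004, 0, 0], [0, 0, 0.008, 0, 0], [0, 0, 0.01, 0, 0], [0, 0, 0.01, 0, 0]],
])

```text
t: 7.22
tool_pos: [0.4989, 0.2789, 0.147]
tool_rot: [2.129, 2.31, 0.002]
force: [0.5, 0.1, -5.8]
opening: 0.0335
gripper_force: 75.3
```

```bash
python3 - <<'E'
from plan import *
plan([(*P["pan"][:2],.144,94.6)]); print(ctrl.read_state()["force"])
E
```

```text
t 7.22 pos [0.4989 0.2789 0.147 ] phi 94.7 tilt [2.129e+00 2.310e+00 2.000e-03] open 0.0335
   [0.0001, 0.0011, 0.003] roll 0.1
[ 0.54279867  0.13039973 -5.84511152]
```

Call:
apply_moves([
  [[0, 0, 0.001, 0, 0], [0, 0, 0.002, 0, 0], [0, 0, 0.003, 0, 0], [0, 0, 0.003, 0, 0], [0, 0, 0.003, 0, 0]],
])

```text
t: 7.63
tool_pos: [0.4988, 0.279, 0.144]
tool_rot: [2.128, 2.31, 0.002]
force: [-0.2, 0.5, -1.6]
opening: 0.0334
gripper_force: 75.3
```

Call:
apply_moves([
  [[0, 0, 0, 0, 0.5], [0, 0, 0, 0, 1], [0, 0, 0, 0, 1], [0, 0, 0, 0, 1], [0, 0, 0, 0, 1]],
])

```text
t: 8.05
tool_pos: [0.4988, 0.279, 0.1439]
tool_rot: [2.128, 2.31, 0.002]
force: [-0.1, -0.8, 0.4]
opening: 0.0854
gripper_force: 0.0
```

Call:
apply_moves([
  [[0, 0, -0.02, 0, 1], [0, 0, -0.05, 0, 1], [0, 0, -0.08, 0, 1], [0, 0, -0.08, 0, 1], [0, 0, -0.08, 0, 1]],
])

```text
t: 8.47
tool_pos: [0.5002, 0.2796, 0.2265]
tool_rot: [2.127, 2.308, 0.009]
force: [0.5, -0.1, 0.2]
opening: 0.0857
gripper_force: 0.0
```

Call:
apply_moves([
  [[0, 0, 0, 7, 1], [0, 0, 0, 14, 1], [0, 0, 0, 21, 1], [0, 0, 0, 28, 1], [0, 0, 0, 34, 1]],
])

```text
t: 8.88
tool_pos: [0.4972, 0.2784, 0.2213]
tool_rot: [-2.715, -1.579, 0.005]
force: [0.6, 0.2, 0.2]
opening: 0.0859
gripper_force: 0.0
```

Call:
apply_moves([
  [[0, 0, 0, 7, 1], [0, 0, 0, 14, 1], [0, 0, 0, 21, 1], [0, 0, 0, 28, 1], [0, 0, 0, 34, 1]],
])

```text
t: 9.3
tool_pos: [0.4972, 0.2784, 0.2212]
tool_rot: [3.058, 0.716, -0.005]
force: [0.0, -0.3, -0.7]
opening: 0.0856
gripper_force: 0.0
```

Call:
apply_moves([
  [[0, 0, 0, 7, 1], [0, 0, 0, 14, 1], [0, 0, 0, 22, 1], [0, 0, 0, 22, 1], [0, 0, 0, 22, 1]],
])

```text
t: 9.72
tool_pos: [0.4975, 0.2785, 0.2218]
tool_rot: [3.138, 0.132, -0.004]
force: [-0.2, 0.5, 0.3]
opening: 0.0853
gripper_force: 0.0
```

```bash
python3 - <<'E'
from plan import *
plan([(.4988,.279,.144,4.7)])
c=ctrl.read_camera("top"); s=ctrl.read_camera("side")
a=cv2.cvtColor(c["color"],4)[150:280,130:260]; b=cv2.cvtColor(s["color"],4)[150:370,160:380]
cv2.imwrite("pics/pan1.png",np.hstack([cv2.resize(a,(390,390),interpolation=2),cv2.resize(b,(390,390),interpolation=2)]))
r=ctrl.cut_out(c,"block_round"); print([(round(x["p"],2),x["extent"]) for x in r[:3]])
E
```

```text
t 9.72 pos [0.4975 0.2785 0.2218] phi 4.8 tilt [ 3.138  0.132 -0.004] open 0.0853
   [0.0013, -0.0004, 0.0778] roll 0.1
[(0.63, [157.9, 229.0, 189.6, 236.9])]
```

View pics/pan1.png

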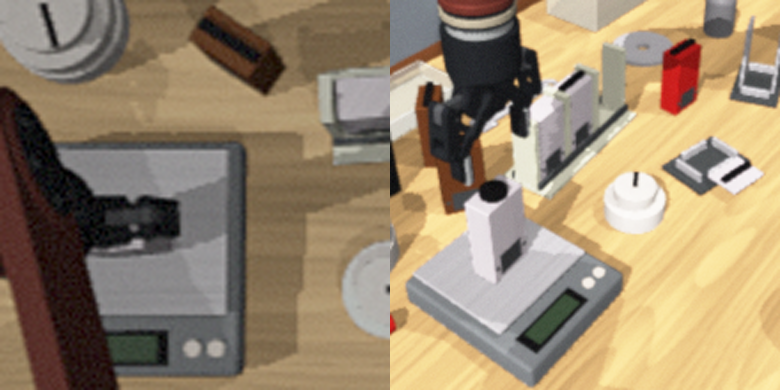

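The picture shows the round-tagged block upright on the pan (right half, about (495, 230)) with the jaws above it. It has been free for nearly 2 s, so I'll regrip it by the narrow edges.

Call:
apply_moves([
  [[0.001, 0, 0.02, 0, 1], [0.001, 0, 0.045, 0, 1], [0.001, 0, 0.065, 0, 1], [0.001, 0, 0.077, 0, 1], [0.001, 0, 0.077, 0, 1]],
])

```text
t: 10.28
tool_pos: [0.4968, 0.2779, 0.1426]
tool_rot: [3.137, 0.13, -0.01]
force: [0.1, -0.4, -0.3]
opening: 0.085
gripper_force: 0.0
```

Call:
apply_moves([
  [[0, 0, 0, 0, 0.6], [0, 0, 0, 0, 0.3], [0, 0, 0, 0, 0], [0, 0, 0, 0, 0], [0, 0, 0, 0, 0]],
], grip_force=80)

```text
t: 10.7
tool_pos: [0.5009, 0.2801, 0.1486]
tool_rot: [-3.136, -0.129, -0.007]
force: [0.1, 4.1, 4.9]
opening: 0.0592
gripper_force: 87.5
```

```bash
python3 - <<'E'
from plan import *
s,p,f=cur()
plan([(*p[:2],.26,f),(*P["nest_round"][:2],.26,18.7),(*P["nest_round"][:2],.12,18.7),(*P["nest_round"][:2],p[2]-.046,18.7)])
E
```

```text
t 10.7 pos [0.5009 0.2801 0.1486] phi 4.7 tilt [-3.136 -0.129 -0.007] open 0.0592
   [0.0, 0.0, -0.1114] roll -0.0
   [-0.0208, 0.1491, -0.0] roll -3.5
   [-0.0298, 0.1475, -0.0] roll -3.5
   [-0.0388, 0.1454, -0.0] roll -3.5
   [-0.0476, 0.1428, -0.0] roll -3.5
   [0.0, 0.0, 0.14] roll -0.0
   [0.0, 0.0, 0.0174] roll -0.0
```

Call:
apply_moves([
  [[0, 0, -0.02, 0, 0], [0, 0, -0.05, 0, 0], [0, 0, -0.08, 0, 0], [0, 0, -0.105, 0, 0], [0, 0, -0.112, 0, 0]],
])

```text
t: 11.12
tool_pos: [0.5009, 0.2791, 0.2622]
tool_rot: [-3.138, -0.129, -0.009]
force: [1.1, 0.6, -4.5]
opening: 0.0585
gripper_force: 88.4
```

Call:
apply_moves([
  [[-0.004, 0.025, 0, -1, 0], [-0.008, 0.058, 0, -2, 0], [-0.013, 0.092, 0, -3, 0], [-0.017, 0.122, 0, -3.5, 0], [-0.021, 0.149, 0, -3.5, 0]],
])

```text
t: 11.53
tool_pos: [0.4885, 0.1265, 0.2554]
tool_rot: [3.132, 0.225, -0.008]
force: [0.5, -0.3, -5.8]
opening: 0.0588
gripper_force: 88.9
```

Call:
apply_moves([
  [[-0.006, 0.03, 0, -1, 0], [-0.012, 0.06, 0, -2, 0], [-0.018, 0.09, 0, -3, 0], [-0.024, 0.12, 0, -3.5, 0], [-0.03, 0.148, 0, -3.5, 0]],
])

```text
t: 11.95
tool_pos: [0.4799, -0.0237, 0.2557]
tool_rot: [-3.125, -0.32, 0.007]
force: [-0.4, -0.3, -5.5]
opening: 0.0588
gripper_force: 88.8
```

Call:
apply_moves([
  [[-0.008, 0.03, 0, -1, 0], [-0.016, 0.06, 0, -2, 0], [-0.024, 0.09, 0, -3, 0], [-0.032, 0.12, 0, -3.5, 0], [-0.039, 0.145, 0, -3.5, 0]],
])

```text
t: 12.37
tool_pos: [0.4711, -0.1736, 0.2557]
tool_rot: [-3.113, -0.414, 0.007]
force: [0.7, 0.0, -5.5]
opening: 0.0589
gripper_force: 88.9
```

Call:
apply_moves([
  [[-0.01, 0.03, 0, -1, 0], [-0.02, 0.06, 0, -2, 0], [-0.03, 0.09, 0, -3, 0], [-0.042, 0.125, 0, -3.5, 0], [-0.048, 0.143, 0, -3.5, 0]],
])

```text
t: 12.78
tool_pos: [0.4621, -0.3258, 0.2556]
tool_rot: [3.1, 0.508, -0.006]
force: [0.6, -0.4, -4.8]
opening: 0.059
gripper_force: 89.3
```

Call:
apply_moves([
  [[0, 0, 0, 0, 0], [0, 0, 0, 0, 0], [0, 0, 0, 0, 0], [0, 0, 0, 0, 0], [0, 0, 0, 0, 0]],
])

```text
t: 13.2
tool_pos: [0.4641, -0.3212, 0.2575]
tool_rot: [-3.098, -0.512, 0.001]
force: [-0.7, 0.4, -4.7]
opening: 0.059
gripper_force: 89.3
```

```bash
cat > chk.py <<'E'
from plan import *
# overlay of nest_round cheeks and the held block in the side and top view
def overlay(name,nest,blk,fn,boxes):
    o=[]
    for cam,(x0,y0,w) in boxes.items():
        c=ctrl.read_camera(cam); k=4
        im=cv2.resize(cv2.cvtColor(c["color"],4),None,fx=k,fy=k,interpolation=2)
        for L,p,col in ([(nest,P[name],(0,0,255))]+([(blk[1],blk[0],(0,220,0))] if blk else [])):
            for loop in L:
                q=((proj(c,pts(p,loop))+.5)*k-.5).round().astype(np.int32); cv2.polylines(im,[q],True,col,1)
        o.append(cv2.resize(im[y0*k:(y0+w)*k,x0*k:(x0+w)*k],(395,395),interpolation=cv2.INTER_AREA))
    cv2.imwrite(fn,np.hstack(o))
def rect(x0,x1,y0,y1,z): return [[x0,y0,z],[x1,y0,z],[x1,y1,z],[x0,y1,z]]
E
python3 - <<'E'
from chk import *
plan([(*P["nest_round"][:2],.17,18.7),(*P["nest_round"][:2],.099,18.7)])
nest=[rect(.024,.03,-.025,.025,.124),rect(-.03,-.024,-.025,.025,.124),rect(-.04,.04,-.055,.055,.008)]
overlay("nest_round",nest,None,"pics/nr1.png",{"top":(370,200,90),"side":(320,110,110)})
E
```

```text
t 13.2 pos [ 0.4641 -0.3212  0.2575] phi 18.8 tilt [-3.098e+00 -5.120e-01  1.000e-03] open 0.059
   [0.0026, 0.0007, 0.0875] roll 0.1
   [0.0, 0.0, 0.071] roll -0.0
```

View pics/nr1.png

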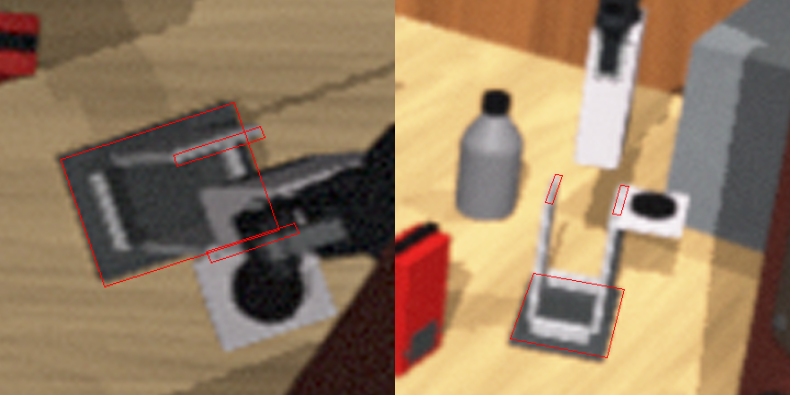

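Cheek and base outlines match the picture (cheek tops at (218, 147) and (553, 190)), and the block hangs straight. Lowering it now.

Call:
apply_moves([
  [[0.0026, 0.0005, 0.015, 0, 0], [0.0026, 0.0005, 0.03, 0, 0], [0.0026, 0.0005, 0.032, 0, 0], [0.0026, 0.0005, 0.034, 0, 0], [0.0026, 0.0005, 0.036, 0, 0]],
])

```text
t: 13.72
tool_pos: [0.4672, -0.3221, 0.2227]
tool_rot: [3.099, 0.511, 0.001]
force: [-0.4, -0.2, -5.2]
opening: 0.0591
gripper_force: 88.9
```

Call:
apply_moves([
  [[0, 0, 0.008, 0, 0], [0, 0, 0.018, 0, 0], [0, 0, 0.028, 0, 0], [0, 0, 0.038, 0, 0], [0, 0, 0.048, 0, 0]],
])

```text
t: 14.13
tool_pos: [0.4666, -0.3219, 0.1729]
tool_rot: [-3.099, -0.51, 0.001]
force: [0.2, 0.2, -6.4]
opening: 0.059
gripper_force: 89.1
```

Call:
apply_moves([
  [[0, 0, 0.01, 0, 0], [0, 0, 0.022, 0, 0], [0, 0, 0.034, 0, 0], [0, 0, 0.044, 0, 0], [0, 0, 0.05, 0, 0]],
])

```text
t: 14.55
tool_pos: [0.466, -0.3214, 0.122]
tool_rot: [-3.098, -0.51, 0.003]
force: [0.1, -0.0, -5.0]
opening: 0.0593
gripper_force: 89.1
```

Call:
apply_moves([
  [[0, 0, 0.004, 0, 0], [0, 0, 0.009, 0, 0], [0, 0, 0.014, 0, 0], [0, 0, 0.018, 0, 0], [0, 0, 0.019, 0, 0]],
])

```text
t: 14.97
tool_pos: [0.4667, -0.322, 0.1047]
tool_rot: [-3.099, -0.51, 0.001]
force: [-0.6, 0.0, -5.9]
opening: 0.059
gripper_force: 89.1
```

```bash
python3 - <<'E'
from plan import *
plan([(*P["nest_round"][:2],.099,18.7)]); print(ctrl.read_state()["force"])
E
```

```text
t 14.97 pos [ 0.4667 -0.322   0.1047] phi 18.7 tilt [-3.099e+00 -5.100e-01  1.000e-03] open 0.059
   [0.0004, -0.0009, 0.0057] roll -0.0
[-0.55020363  0.03842893 -5.86240226]
```

Call:
apply_moves([
  [[0, 0, 0.001, 0, 0], [0, 0, 0.002, 0, 0], [0, 0, 0.003, 0, 0], [0, 0, 0.004, 0, 0], [0, 0, 0.004, 0, 0]],
])

```text
t: 15.38
tool_pos: [0.4673, -0.3225, 0.1026]
tool_rot: [3.099, 0.51, 0.001]
force: [-1.0, 2.0, 1.7]
opening: 0.0591
gripper_force: 89.8
```

Call:
apply_moves([
  [[0, 0, 0.0005, 0, 0], [0, 0, 0.001, 0, 0], [0, 0, 0.0015, 0, 0], [0, 0, 0.002, 0, 0], [0, 0, 0.002, 0, 0]],
])

```text
t: 15.8
tool_pos: [0.4675, -0.3225, 0.1025]
tool_rot: [3.1, 0.51, 0.0]
force: [-4.3, 5.8, 12.4]
opening: 0.0591
gripper_force: 91.3
```

Call:
apply_moves([
  [[0, 0, -0.002, 0, 0.3], [0, 0, -0.002, 0, 0.8], [0, 0, -0.002, 0, 1], [0, 0, -0.002, 0, 1], [0, 0, -0.002, 0, 1]],
])

```text
t: 16.22
tool_pos: [0.4673, -0.3226, 0.1015]
tool_rot: [3.099, 0.51, 0.001]
force: [-1.2, 0.5, -0.8]
opening: 0.0855
gripper_force: 0.0
```

Call:
apply_moves([
  [[0, 0, -0.02, 0, 1], [0, 0, -0.05, 0, 1], [0, 0, -0.085, 0, 1], [0, 0, -0.125, 0, 1], [0, 0, -0.15, 0, 1]],
])

```text
t: 16.63
tool_pos: [0.4681, -0.3233, 0.2556]
tool_rot: [3.096, 0.509, 0.006]
force: [0.3, -1.1, 1.7]
opening: 0.0855
gripper_force: 0.0
```

```bash
python3 - <<'E'
from chk import *
r=at("rack",[0,0,0]);f=94.6
s,p,ff=cur()
plan([(*r,.27,f),(*r,.16,f),(*r,.098,f)])
nest=[rect(-.017,.017,-.03,.03,.118),rect(-.04,.04,-.055,.055,.008)]
overlay("nest_round",nest,None,"pics/nr2.png",{"top":(370,200,90),"side":(320,110,110)})
E
```

```text
t 16.63 pos [ 0.4681 -0.3233  0.2556] phi 18.7 tilt [3.096 0.509 0.006] open 0.0855
   [0.0812, -0.0875, -0.0048] roll -25.3
   [0.1108, -0.0444, -0.0048] roll -25.3
   [0.1191, 0.0072, -0.0048] roll -25.3
   [0.0, 0.0, 0.11] roll -0.0
   [0.0, 0.0, 0.062] roll -0.0
```

View pics/nr2.png

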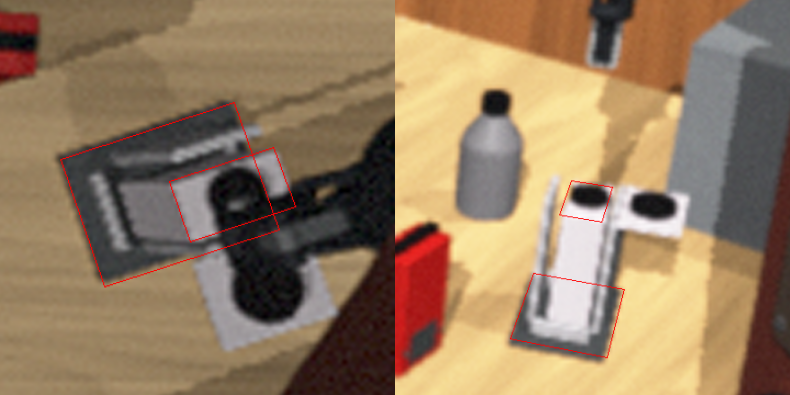

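The round block stands upright between the cheeks, its top on the predicted outline for a seated block in both views: (232, 195) and (587, 200). Next is the bar block.

Call:
apply_moves([
  [[0.02, -0.02, -0.005, -5, 1], [0.035, -0.038, -0.01, -10, 1], [0.05, -0.055, -0.012, -15, 1], [0.066, -0.071, -0.015, -20, 1], [0.081, -0.088, -0.015, -25, 1]],
])

```text
t: 17.15
tool_pos: [0.5157, -0.2119, 0.2657]
tool_rot: [-2.913, -1.175, 0.0]
force: [-0.1, -0.5, -0.1]
opening: 0.0854
gripper_force: 0.0
```

Call:
apply_moves([
  [[0.02, -0.01, 0, -5, 1], [0.04, -0.02, 0, -10, 1], [0.066, -0.028, 0, -15, 1], [0.09, -0.037, 0, -20, 1], [0.111, -0.045, 0, -25, 1]],
])

```text
t: 17.57
tool_pos: [0.5647, -0.1021, 0.2648]
tool_rot: [-2.589, -1.777, 0.001]
force: [0.5, -0.1, -0.2]
opening: 0.085
gripper_force: 0.0
```

Call:
apply_moves([
  [[0.025, 0.001, 0, -5, 1], [0.05, 0.003, 0, -10, 1], [0.075, 0.005, 0, -15, 1], [0.1, 0.006, 0, -20, 1], [0.119, 0.007, 0, -25.5, 1]],
])

```text
t: 17.98
tool_pos: [0.6145, 0.0066, 0.2646]
tool_rot: [-2.131, -2.305, 0.001]
force: [-0.2, -0.0, -0.4]
opening: 0.0853
gripper_force: 0.0
```

Call:
apply_moves([
  [[0, 0, 0.03, 0, 1], [0, 0, 0.06, 0, 1], [0, 0, 0.09, 0, 1], [0, 0, 0.09, 0, 1], [0, 0, 0.09, 0, 1]],
])

```text
t: 18.4
tool_pos: [0.612, 0.0049, 0.1728]
tool_rot: [-2.135, -2.297, 0.007]
force: [0.2, -0.8, -0.4]
opening: 0.0854
gripper_force: 0.0
```

Call:
apply_moves([
  [[0, 0, 0, 0, 1], [0, 0, 0, 0, 1], [0, 0, 0, 0, 1], [0, 0, 0, 0, 1], [0, 0, 0, 0, 1]],
])

```text
t: 18.82
tool_pos: [0.6152, 0.0045, 0.1779]
tool_rot: [2.137, 2.299, 0.003]
force: [0.6, 0.1, 0.2]
opening: 0.0855
gripper_force: 0.0
```

```bash
python3 - <<'E'
from plan import *
plan([(*at("rack",[0,0,0]),.098,94.6)])
E
```

```text
t 18.82 pos [0.6152 0.0045 0.1779] phi 94.2 tilt [2.137 2.299 0.003] open 0.0855
   [-0.0012, -0.0006, 0.0799] roll -0.4
```

Call:
apply_moves([
  [[-0.001, -0.0006, 0.025, -0.4, 1], [-0.001, -0.0006, 0.05, -0.4, 1], [-0.001, -0.0006, 0.072, -0.4, 1], [-0.001, -0.0006, 0.08, -0.4, 1], [-0.001, -0.0006, 0.08, -0.4, 1]],
])

```text
t: 19.23
tool_pos: [0.6117, 0.0038, 0.0937]
tool_rot: [-2.128, -2.305, 0.005]
force: [0.6, -1.1, 0.5]
opening: 0.0855
gripper_force: 0.0
```

Call:
apply_moves([
  [[0, 0, 0, 0, 1], [0, 0, 0, 0, 0.3], [0, 0, 0, 0, 0], [0, 0, 0, 0, 0], [0, 0, 0, 0, 0]],
], grip_force=70)

```text
t: 19.65
tool_pos: [0.6149, 0.0036, 0.0977]
tool_rot: [2.129, 2.307, 0.003]
force: [5.3, 0.5, -0.9]
opening: 0.0389
gripper_force: 0.3
```

Call:
apply_moves([
  [[0, 0, 0, 0, 0], [0, 0, 0, 0, 0], [0, 0, 0, 0, 0], [0, 0, 0, 0, 0], [0, 0, 0, 0, 0]],
])

```text
t: 20.07
tool_pos: [0.6155, 0.0035, 0.0978]
tool_rot: [2.129, 2.306, 0.004]
force: [1.7, 0.2, 4.7]
opening: 0.0331
gripper_force: 70.4
```

Call:
apply_moves([
  [[0, 0, -0.03, 0, 0], [0, 0, -0.07, 0, 0], [0, 0, -0.11, 0, 0], [0, 0, -0.15, 0, 0], [0, 0, -0.16, 0, 0]],
])

```text
t: 20.48
tool_pos: [0.6157, 0.0034, 0.2618]
tool_rot: [2.127, 2.304, 0.006]
force: [2.6, -0.6, -2.9]
opening: 0.0336
gripper_force: 73.0
```

```bash
python3 - <<'E'
from plan import *
n=P["nest_bar"]; print(ctrl.read_state()["gripper_force"])
plan([(*n[:2],.256,79.4),(*n[:2],.12,79.4)])
E
```

```text
73.03375482559204
t 20.48 pos [0.6157 0.0034 0.2618] phi 94.6 tilt [2.127 2.304 0.006] open 0.0336
   [-0.0344, -0.0972, 0.0029] roll 7.6
   [-0.047, -0.0918, 0.0029] roll 7.6
   [0.0, 0.0, 0.136] roll -0.0
```

Call:
apply_moves([
  [[-0.007, -0.019, 0, 1, 0], [-0.014, -0.039, 0, 3, 0], [-0.021, -0.058, 0, 5, 0], [-0.028, -0.078, 0, 6.5, 0], [-0.034, -0.097, 0, 7.6, 0]],
])

```text
t: 20.9
tool_pos: [0.5161, -0.0379, 0.2518]
tool_rot: [-2.275, -2.156, 0.008]
force: [-0.5, -0.6, -5.1]
opening: 0.0334
gripper_force: 73.0
```

Call:
apply_moves([
  [[-0.011, -0.022, 0, 1.5, 0], [-0.023, -0.045, 0, 3, 0], [-0.034, -0.068, 0, 5, 0], [-0.043, -0.083, 0, 6.5, 0], [-0.047, -0.092, 0, 7.6, 0]],
])

```text
t: 21.32
tool_pos: [0.4213, -0.0799, 0.2522]
tool_rot: [-2.414, -1.999, 0.008]
force: [-0.4, 0.8, -5.6]
opening: 0.0334
gripper_force: 72.8
```

Call:
apply_moves([
  [[0, 0, 0.025, 0, 0], [0, 0, 0.055, 0, 0], [0, 0, 0.085, 0, 0], [0, 0, 0.105, 0, 0], [0, 0, 0.11, 0, 0]],
])

```text
t: 21.73
tool_pos: [0.4204, -0.0782, 0.1401]
tool_rot: [-2.409, -1.999, 0.01]
force: [-2.0, 0.7, -5.4]
opening: 0.0335
gripper_force: 72.9
```

Call:
apply_moves([
  [[0, 0, 0, 0, 0], [0, 0, 0, 0, 0], [0, 0, 0, 0, 0], [0, 0, 0, 0, 0], [0, 0, 0, 0, 0]],
])

```text
t: 22.15
tool_pos: [0.4268, -0.0805, 0.1479]
tool_rot: [2.415, 2.005, 0.003]
force: [0.6, 0.7, -3.9]
opening: 0.0334
gripper_force: 72.9
```

```bash
python3 - <<'E'
from plan import *
n=P["nest_bar"]
plan([(*n[:2],.098,79.4)])
E
```

```text
t 22.15 pos [ 0.4268 -0.0805  0.1479] phi 79.4 tilt [2.415 2.005 0.003] open 0.0334
   [-0.0001, 0.0007, 0.0499] roll -0.0
```

Call:
apply_moves([
  [[0, 0.0007, 0.01, 0, 0], [0, 0.0007, 0.02, 0, 0], [0, 0.0007, 0.03, 0, 0], [0, 0.0007, 0.038, 0, 0], [0, 0.0007, 0.042, 0, 0]],
])

```text
t: 22.57
tool_pos: [0.4246, -0.0797, 0.102]
tool_rot: [-2.415, -2.004, 0.003]
force: [0.3, -0.2, -4.1]
opening: 0.0329
gripper_force: 72.9
```

Call:
apply_moves([
  [[0, 0, 0.002, 0, 0], [0, 0, 0.004, 0, 0], [0, 0, 0.006, 0, 0], [0, 0, 0.007, 0, 0], [0, 0, 0.007, 0, 0]],
])

```text
t: 22.98
tool_pos: [0.4266, -0.0804, 0.0977]
tool_rot: [2.417, 2.006, 0.0]
force: [0.5, 0.4, -4.1]
opening: 0.0333
gripper_force: 72.8
```

Call:
apply_moves([
  [[0, 0, 0.0005, 0, 0], [0, 0, 0.001, 0, 0], [0, 0, 0.0015, 0, 0], [0, 0, 0.0015, 0, 0], [0, 0, 0.0015, 0, 0]],
])

```text
t: 23.4
tool_pos: [0.4269, -0.0805, 0.0976]
tool_rot: [2.417, 2.007, 0.0]
force: [-3.4, 0.8, 8.0]
opening: 0.0333
gripper_force: 74.1
```

Contact occurred at the floor height, so I'll release and retreat.

Call:
apply_moves([
  [[0, 0, -0.001, 0, 0.4], [0, 0, -0.001, 0, 1], [0, 0, -0.001, 0, 1], [0, 0, -0.001, 0, 1], [0, 0, -0.001, 0, 1]],
])

```text
t: 23.82
tool_pos: [0.4264, -0.0803, 0.0969]
tool_rot: [2.417, 2.006, 0.0]
force: [0.3, 0.1, 0.5]
opening: 0.0807
gripper_force: 0.0
```

Call:
apply_moves([
  [[0, 0, -0.02, 0, 1], [0, 0, -0.05, 0, 1], [0, 0, -0.09, 0, 1], [0, 0, -0.13, 0, 1], [0, 0, -0.16, 0, 1]],
])

```text
t: 24.23
tool_pos: [0.427, -0.0805, 0.26]
tool_rot: [2.415, 2.005, 0.003]
force: [0.6, 0.0, -0.4]
opening: 0.0852
gripper_force: 0.0
```

Call:
apply_moves([
  [[0.04, 0, 0, 0, 1], [0.08, 0, 0, 0, 1], [0.12, 0, 0, 0, 1], [0.16, 0, 0, 0, 1], [0.2, 0, 0, 0, 1]],
])

```text
t: 24.65
tool_pos: [0.4631, 0.1181, 0.257]
tool_rot: [2.417, 2.005, 0.001]
force: [1.1, -0.8, 0.1]
opening: 0.0854
gripper_force: 0.0
```

Call:
apply_moves([
  [[0, 0, 0, 0, 1], [0, 0, 0, 0, 1], [0, 0, 0, 0, 1], [0, 0, 0, 0, 1], [0, 0, 0, 0, 1]],
])

```text
t: 25.07
tool_pos: [0.463, 0.115, 0.2566]
tool_rot: [2.42, 2.004, -0.001]
force: [-0.5, -0.3, 0.3]
opening: 0.0852
gripper_force: 0.0
```

```bash
python3 - <<'E'
from plan import *
for cam in("top","side"):
    c=ctrl.read_camera(cam)
    for blk,n in(("block_bar","nest_bar"),("block_round","nest_round")):
        L=[[x,y,z] for x in(-.017,.017) for y in(-.03,.03) for z in(.008,.118)]
        q=proj(c,pts(P[n],L)); tag=proj(c,pts(P[n],[[0,0,.124]]))[0]
        e=np.r_[q.min(0),q.max(0)].round(0)
        # dark tag centroid near the expected place
        u,v=tag.round().astype(int); g=c["color"][v-9:v+10,u-14:u+15].max(2)<50; m=np.argwhere(g)
        print(cam,blk,"expect",e.tolist(),"net",[(round(r["p"],2),np.round(r["extent"]).tolist()) for r in ctrl.cut_out(c,blk)[:4]],"tag exp",tag.round(1),"seen",(m.mean(0)[::-1]+[u-14,v-9]).round(1) if len(m) else None,len(m))
E
```

```text
top block_bar expect [304.0, 249.0, 335.0, 269.0] net [(0.95, [303.0, 252.0, 338.0, 268.0]), (0.91, [197.0, 152.0, 222.0, 181.0]), (0.67, [214.0, 108.0, 244.0, 140.0]), (0.57, [346.0, 203.0, 380.0, 220.0])] tag exp [321.3 259.3] seen [323.6 257.2] 105
top block_round expect [395.0, 233.0, 437.0, 255.0] net [(0.6, [395.0, 232.0, 438.0, 257.0])] tag exp [423.3 243.8] seen [423.3 243.8] 137
side block_bar expect [326.0, 200.0, 356.0, 249.0] net [(0.94, [313.0, 171.0, 335.0, 215.0]), (0.83, [176.0, 196.0, 195.0, 245.0]), (0.72, [331.0, 204.0, 357.0, 246.0]), (0.72, [280.0, 249.0, 317.0, 285.0])] tag exp [342.7 205.3] seen [341.6 205.8] 41
side block_round expect [361.0, 160.0, 380.0, 203.0] net [(0.94, [364.0, 160.0, 379.0, 201.0])] tag exp [373.1 163.7] seen [375.4 164.3] 43
```

```bash
python3 - <<'E'
from plan import *
for cam in("top","side"):
    c=ctrl.read_camera(cam); g=c["color"].max(2); u,v=proj(c,pts(P["nest_bar"],[[0,0,.124]]))[0].round().astype(int)
    for th in(35,50):
        w=(g[v-12:v+13,u-20:u+21]<th).astype(np.uint8); n,l,st,ce=cv2.connectedComponentsWithStats(w)
        for i in range(1,n):
            if st[i,4]>15:
                b=back(c,ce[i]+[u-20,v-12],.124)[0,:2]-P["nest_bar"][:2]; a=P["nest_bar"][2]; R=np.array([[np.cos(a),np.sin(a)],[-np.sin(a),np.cos(a)]])
                print(cam,th,st[i].tolist(),(ce[i]+[u-20,v-12]).round(1),"nest-frame mm",(R@b*1000).round(1))
    print("\n".join("".join("#" if q<35 else "+" if q<60 else "." for q in r) for r in g[v-12:v+13,u-20:u+21]))
E
```

```text
top 35 [10, 9, 21, 7, 54] [320.9 258.9] nest-frame mm [0.8 1.3]
top 50 [2, 0, 6, 16, 25] [304.7 252.8] nest-frame mm [ 7.3 41.2]
top 50 [10, 0, 23, 6, 47] [324.5 249.6] nest-frame mm [23.7 -2.9]
top 50 [9, 9, 27, 7, 76] [321.8 258.9] nest-frame mm [ 1.2 -1. ]
....++++................++++++++++++++...
....+++++++++++.............++++++++++...
....++....++##++++++........++++++++++...
....+..........+++#++++++...++++++++++...
...++...............++++#+++++++++++++...
...++....................++++++....+++...
...++.........................+....++....
...+..............................+++....
...+...............................++....
..++.....+###++...................+++....
..++.....+#######+++..............++.....
..++.....+#############++.........++.....
..+..........++############+++...+++.....
..+...............++###########+++++.....
.++....................+#######+++++.....
.++.........................++#++++......
...+.............................++......
.....+...........................++......
+.+.............................+++......
...............++...............+++......

[... 694 characters left out ...]
............................
....++++.................++..............
...++++................+###+.............
..+++++..............+###+...............
..+++++.............+###.................
..+++++...........+###+..................
..++++..........+###+....................
...+..........+###+......................
............++###........................
............+##+.........................
.........................................
.........................................
.........................................
.........................................
.........................................
.........................................
.........................................
```

The bar tag is within about 1–4 mm of the nest centre in both views, and the round tag is on its own mark. Handing in.

```bash
python3 -c "
from rig import ctrl
print(ctrl.sign_off())"
```

```text
the job is handed in; nothing more can be done
None
```

The round-tagged block was weighed on the pan and seated in the pass nest, then the bar-tagged block was seated in the reject nest; the job is handed in at about 25 s of the 72 s limit, and sign-off returned no verdict.

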